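Move three repaired wireless units round to their next bench stations

TASK

The round smoke alarm in the board holder is repaired and goes onto the radio test pad; the motion sensor on the test pad has passed and goes onto the round inspection turntable; the gateway on the turntable was rejected and goes back into the board holder. A station takes only one unit at a time, so park one of them in the empty black tray on the way. Set every unit down gently and upright in the middle of its station, never tip one over, and do not shift or knock over the jar, the tin or the plug adapter standing among the stations.

Things in the scene. Friction and masses are not known exactly. Their poses are not given: they have to be found in the camera images.
- alarm: Smoke alarm, loose: a plain white upright drum 60 mm in diameter and 36 mm high with a vent groove round it at 18 to 24 mm height and a flat grey disc on top; 60 to 130 g. Origin at the centre of its underside, z up its axis. It starts in the board holder, at any yaw.
- sensor: Motion sensor, loose: a white square box 46 x 46 mm and 28 mm high with an off-white lens dome 38 mm wide on top, 46 mm high in all; 55 to 115 g. Origin at the centre of its underside, x and y along the box's sides, z up. It starts on the test pad.
- gateway: Gateway, loose: a white oblong box 80 mm long (its x) by 50 mm wide (its y) and 28 mm high, with two black upright stub antennas 8 mm thick and reaching 60 mm height at its +x end (x 33 mm, y +-18 mm); 100 to 200 g. Origin at the centre of its underside, z up. It starts on the turntable.
- holder: Board holder, fixed: a black ribbed rubber pad 96 x 104 mm (x, y) whose top lies 20 mm above the bench, between two blue jaw bars along x at y +-68 to +-81 mm that rise to 26 mm; two steel rails and end knobs out to y +-93 mm. Origin under the middle of the pad at bench height, z up. One unit stands on the middle of the pad, clear of the jaws, any yaw.
- test_pad: Radio test pad, fixed: a grey box 130 x 120 mm with a flat dark top plate 112 mm square carrying square copper loops, top 30 mm above the bench, nothing rising above it; two small brass sockets on the -x side. Origin under its middle at bench height, z up.
- turntable: Inspection turntable, fixed, does not turn: a round metal plate 128 mm in diameter with a black rubber top (110 mm in diameter) and graduations round the rim, rubber top 34 mm above the bench. Origin on its axis at bench height, z up.
- tray: Parking tray, fixed and empty at the start: a shallow black open tray 130 x 150 mm outside (x, y), walls 4 mm thick with the rim 16 mm above the bench, floor 4 mm above the bench. Origin under its middle at bench height, z up.
- jar: Bystander, loose: a small amber glass jar with a steel lid, 40 mm in diameter, 44 mm high. Origin at the centre of its underside. To be left alone.
- tin: Bystander, loose: a low round metal tin, 54 mm in diameter, 27 mm high. Origin at the centre of its underside. To be left alone.
- adapter: Bystander, loose: a black plug adapter, 36 x 50 x 26 mm high, with two steel pins that stick out 18 mm at its +x side. Origin at the centre of its underside. To be left alone.
Things that resemble listed ones, but are neither listed nor needed, are in the scene too. Of the things that look like the tray, the larger one is meant.

How it is judged (in metres and radians):
On the way:
1. one of the units stands released and upright in the tray (((horizontal distance between alarm and tray below 0.045 m and z of alarm in the frame of tray between -0.001 and 0.009 m and linear speed of alarm below 0.02 m/s and angle between alarm's own z axis and vertical below 0.08 rad and contact force between the fingers and alarm below 0.1 N) or (horizontal distance between sensor and tray below 0.045 m and z of sensor in the frame of tray between -0.001 and 0.009 m and linear speed of sensor below 0.02 m/s and angle between sensor's own z axis and vertical below 0.08 rad and contact force between the fingers and sensor below 0.1 N) or (horizontal distance between gateway and tray below 0.045 m and z of gateway in the frame of tray between -0.001 and 0.009 m and linear speed of gateway below 0.02 m/s and angle between gateway's own z axis and vertical below 0.08 rad and contact force between the fingers and gateway below 0.1 N))), for 0.2 s.
At the end, for the whole second after the job is handed in: The smoke alarm stands on the test pad, the motion sensor on the turntable and the gateway on the pad of the board holder, each upright (within 0.08 rad), resting on the surface (within 5 mm in height), its centre within 15 mm of the station's centre, released and at rest; any yaw will do (horizontal distance between alarm and test_pad below 0.015 m and z of alarm in the frame of test_pad between 0.025 and 0.035 m and linear speed of each of alarm, sensor, gateway below 0.02 m/s and angle between each of alarm, sensor, gateway's own z axis and vertical below 0.08 rad and horizontal distance between sensor and turntable below 0.015 m and z of sensor in the frame of turntable between 0.029 and 0.039 m and horizontal distance between gateway and holder below 0.015 m and z of gateway in the frame of holder between 0.015 and 0.025 m); the robot touches nothing.
It fails at once if a unit is tipped by more than 0.6 rad (angle between any of alarm, sensor, gateway's own z axis and vertical above 0.6 rad).
It fails at once if a unit is dropped (falls free of the fingers, faster than 0.6 m/s, that is from more than about 20 mm) ((contact force between the fingers and alarm below 0.1 N and linear speed of alarm above 0.6 m/s) or (contact force between the fingers and sensor below 0.1 N and linear speed of sensor above 0.6 m/s) or (contact force between the fingers and gateway below 0.1 N and linear speed of gateway above 0.6 m/s)).
It fails at once if a unit is slammed or pressed hard onto a station or the tray (contact above 40 N) (contact force between any of alarm, sensor, gateway and holder above 40 N or contact force between any of alarm, sensor, gateway and test_pad above 40 N or contact force between any of alarm, sensor, gateway and turntable above 40 N or contact force between any of alarm, sensor, gateway and tray above 40 N).
It fails at once if the jar, the tin or the plug adapter is shifted by more than 30 mm or knocked over (distance of any of jar, tin, adapter from where it was at the start of the episode above 0.03 m or angle between any of jar, tin, adapter's own z axis and vertical above 0.5 rad).
It also fails if it takes over 96 s, if anything falls off the work surface, if the arm or the gripper's body presses on something with over 40 N, if the wrist force passes 120 N, or if a joint passes its speed limit or range.

ROBOT

A 6-joint arm with a two-finger parallel gripper is mounted at the origin on the work surface. World frame = base frame: x ahead of the robot, y to its left, z up, the work surface at z = 0. Lengths are in mm, angles in rad, forces in N, time in s.
With the tool pointing down it reaches from about 275 to 1000 mm from the base axis. Payload 8.4 kg.
Tool frame: the origin (TCP) lies midway between the tips of the shut fingers; the grasp point (between the pads) lies 19 mm behind it; z points along the fingers, y is the line along which they close (so a half turn about z gives the same grasp; the last joint's range is limited). The gripper opens to 85 mm and grips with 20 to 120 N. Pads are 22 mm wide; open, the fingers measure 114 mm over their backs; the gripper's body (76 mm by 85 mm) begins 54 mm behind the grasp point. The pads swing forward as they close: fully open they stand 13 mm farther back than shut.
Start: joints at [-1.155, 0.353, 1.633, -0, 1.155, -0.002], TCP at [253.593, -571.243, 191.481] pointing down, gripper open.
Joint ranges: [-2.63, 2.63], [-0.92, 2.1], [0.06, 2.66], [-1.3, 4.44], [0, 2.69], [-3.02, 3.02]. Speed limits (rad/s): [2.22, 2.22, 2.79, 3.14, 3.14, 3.14].

INTERFACE

Orientations are given as [roll, pitch, yaw] about the fixed x, y, z axes, in that order (R = Rz(yaw) Ry(pitch) Rx(roll)).
In Python, from rig import monitor, imaging, r gives the robot as it stands.
- The arm moves only by the tool drive_tool, never from a script. Its argument "plan" is a list of rows, each an object of numbers: "x", "y", "z": the shift along the tool's x, y, z in units of 50 mm (1.0 is 50 mm); "ax", "ay", "az": the turn, a rotation vector about the tool's x, y, z in units of 6 degrees (1.0 is 6 degrees); "hand": the finger opening in mm, from 0 to 85.4. In form: [{"x": .., "y": .., "z": .., "ax": .., "ay": .., "az": .., "hand": ..}, ...]. A call has 1 to 8 rows; each row is the pose to reach, as a shift and turn from the pose commanded when the call began, along the tool's axes at that moment; what a row does not reach only later rows make up. A row lasts 1/10 s, in which the tool goes at most 50 mm and 8.59 degrees, less where a joint would pass 70% of its speed; a pose out of reach is approached as far as the arm can. A call with a gripper value outside its range is refused whole. The fingers move at their own pace and stop on an object; "grip_force" is the grip in N (left out, the last holds). Time passes only in rows, so rows that repeat a pose let the fingers close. It gives the time, the measured TCP pose, the force, the opening and the grip force at its end, in the units of the state.
- monitor.sense(): the state, without advancing time (a new reading comes with each control period).
- imaging.grab_frame(name): name is "scene" or "top" or "wrist"; returns the picture (420x560x3 uint8, red, green, blue); there is no depth.
- imaging.camera_info(name): a dict with "mtx" (3x3 intrinsics, pixels), "R" (3x3) and "t" (3): a world point X has camera coordinates R X + t. Camera axes: x right, y down, z forward; pixel columns grow to the right and rows downward; lengths in mm; the calibration is good to about 2 mm. A picture is of the moment at which its call begins: read the wrist's pose just before it. camera_info takes no time and is no camera call; for the wrist camera it gives the pose at the moment of the call.
- r.sign_off(): hands the job in; it is judged then, once.
The state is a dict: "clock": time; "qpos": joint angles; "qvel": joint speeds; "joint_efforts": joint torques, N m; "eef_pos": TCP position; "tcp_rot": TCP orientation; "contact_force": force on the tool from outside, world axes, zero at the start; "wrist_torque": the same for the moment, N m; "opening": opening from 0.0 (shut) to 1.0 (fully open); "grasp_force": force on a finger pad.
Only numpy, scipy, OpenCV 4.12 (cv2) and the standard library are available. Lean on these libraries where they do the work, as an engineer would, in place of code of your own. Each camera call takes 0.05 s, during which the arm holds its last target. There are 200 camera calls.

## Working session

There is one attempt and no reset: what is moved stays moved. The work goes in short steps, Python scripts to look and compute and a tool call to move; the robot and the scene stay as the last step left them, time stands still between calls to the robot, and variables do not carry over. Pictures are saved under pics/ and viewed, at most 14 in all, crops included, and the job is handed in when it is done.

Besides the shell and the picture viewer there is one more tool, called after "Emit:" as name(argument=value, ...), one argument or row to a line, values as JSON. drive_tool: Moves the arm, as the interface text tells. Its arguments: {"type":"object","properties":{"plan":{"type":"array","items":{"type":"object","properties":{"x":{"type":"number"},"y":{"type":"number"},"z":{"type":"number"},"ax":{"type":"number"},"ay":{"type":"number"},"az":{"type":"number"},"hand":{"type":"number"}}}},"grip_force":{"type":"number"}},"required":["plan"]}

```bash
mkdir -p pics; ls; python3 - <<'E'
from rig import monitor, imaging, r
import cv2
s=monitor.sense();print(s)
for n in("top","scene"):
    i=imaging.camera_info(n);print(n,i)
    cv2.imwrite(f"pics/{n}0.png",imaging.grab_frame(n)[...,::-1])
E
```

```text
pics
{'clock': 0.0, 'qpos': array([-1.15539366e+00,  3.53654051e-01,  1.63418045e+00,  1.17987487e-05,
        1.15519177e+00, -2.40767035e-03]), 'qvel': array([-1.04619754e-04, -1.36657300e-03,  1.62229043e-03, -5.27240062e-05,
       -6.95332728e-04, -1.84984096e-03]), 'joint_efforts': array([-3.24545195e-03, -6.05259275e+01, -3.42070377e+01, -2.36107871e-04,
        9.23698826e-03, -3.94737299e-06]), 'eef_pos': array([ 253.37411157, -570.7265993 ,  190.73821932]), 'tcp_rot': array([-3.14015906e+00, -1.42391680e-05,  4.17805551e-01]), 'contact_force': array([0.54859263, 0.20455758, 0.03453489]), 'wrist_torque': array([-0.00825914,  0.00122576,  0.00717083]), 'grasp_force': 0.0, 'opening': 1.0016236076365823}
top {'mtx': array([[386.33983267,   0.        , 284.60065575],
       [  0.        , 386.33983267, 210.84491482],
       [  0.        ,   0.        ,   1.        ]]), 'R': array([[ 0.0290552 , -0.99907221,  0.03178867],
       [-0.99652471, -0.03143551, -0.07713829],
       [ 0.07806601, -0.02943693, -0.9965135 ]]), 't': array([-27.69290047, 407.46949235, 812.63776764])}
scene {'mtx': array([[420.54056494,   0.        , 281.21934426],
       [  0.        , 420.54056494, 209.78351519],
       [  0.        ,   0.        ,   1.        ]]), 'R': array([[-0.16663813,  0.98601515,  0.00241884],
       [ 0.77097848,  0.13182507, -0.62306849],
       [-0.61467384, -0.10196209, -0.78216354]]), 't': array([  84.80580922, -277.42064145, 1411.70005384])}
```

View pics/top0.png

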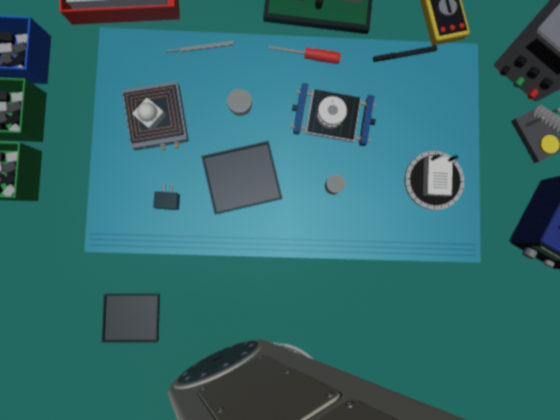

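View pics/scene0.png

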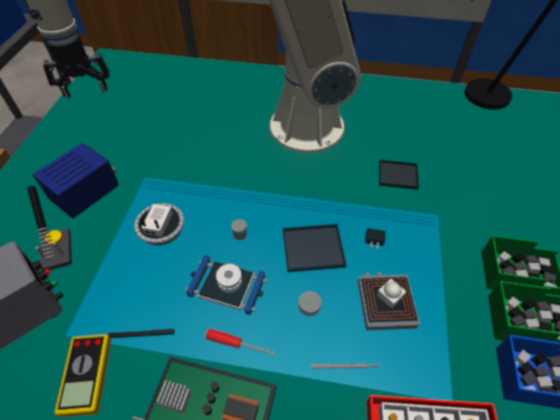

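Top view: the test pad with the sensor is at (155,115), and the holder with the alarm at (333,112). The turntable with the gateway is at (435,180), the tin at (239,101), the jar at (335,184) and the adapter at (166,200). There are two tray candidates, (242,178) and (131,318). The first looks larger, so I'll check its size and enlarge.

```bash
cat > h.py <<'E'
import numpy as np, cv2
from rig import monitor, imaging, r
from scipy.spatial.transform import Rotation as Ro
def px2w(i,u,v,z):
    K,R,t=i["mtx"],np.array(i["R"]),np.array(i["t"])
    d=R.T@np.linalg.solve(K,[u,v,1.]); c=-R.T@t
    return c+d*(z-c[2])/d[2]
def w2px(i,X):
    p=i["mtx"]@(np.array(i["R"])@np.array(X,float)+i["t"]); return p[:2]/p[2]
E
python3 - <<'E'
from h import *
im=cv2.imread("pics/top0.png")
cv2.imwrite("pics/crop0.png",cv2.resize(im[65:350,90:490],None,fx=2,fy=2,interpolation=cv2.INTER_CUBIC))
i=imaging.camera_info("top")
for n,u,v,z in [("pad",155,115,30),("sensor",148,112,46+30),("alarm",333,112,56),("holder",335,114,20),("tt",435,180,34),("tray",242,178,10),("decoy",131,318,10),("tin",239,101,27),("jar",335,184,44),("adapter",166,200,26),
 ("trayA",203,156,16),("trayB",268,143,16),("trayC",281,197,16),("dA",106,294,16),("dB",159,294,16),("dC",159,341,16)]:
    print(n,px2w(i,u,v,z).round())
E
```

```text
pad [603. 267.  30.]
sensor [594. 266.  76.]
alarm [ 615. -109.   56.]
holder [ 624. -119.   20.]
tt [ 483. -335.   34.]
tray [477.  79.  10.]
decoy [174. 299.  10.]
tin [642.  90.  27.]
jar [ 466. -118.   44.]
adapter [422. 235.  26.]
trayA [521. 164.  16.]
trayB [555.  25.  16.]
trayC [438.  -7.  16.]
dA [223. 351.  16.]
dB [226. 242.  16.]
dC [130. 237.  16.]
```

View pics/crop0.png

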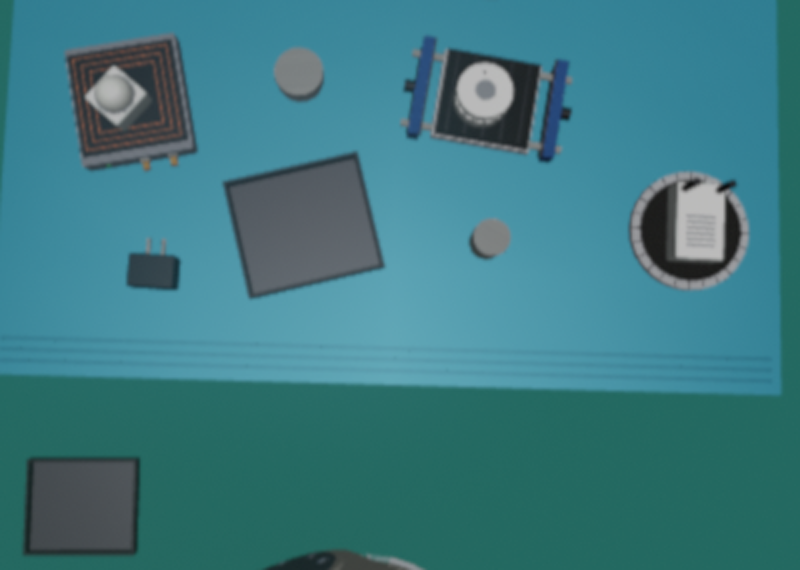

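In the crop, the tray candidate at (303,225) measures about 143 x 121 mm and the one at (82,505) about 109 x 97 mm. The first is larger and fits 150 x 130, so it's the tray. The gateway's antennas point up and to the right (image up is world +x).

Plan: alarm to tray, gateway to holder, sensor to turntable, alarm to pad. First I move above the alarm.

Emit:
drive_tool(
  plan=[
    {"x":0.9,"y":-0.45,"z":0,"az":1,"hand":85},
    {"x":1.8,"y":-0.9,"az":2,"hand":85},
    {"x":2.7,"y":-1.4,"az":3,"hand":85},
    {"x":3.6,"y":-1.9,"az":4,"hand":85},
    {"x":4.5,"y":-2.4,"az":4,"hand":85},
    {"x":5.4,"y":-2.85,"az":4,"hand":85},
    {"x":6.3,"y":-3.3,"az":4,"hand":85},
    {"x":7.2,"y":-3.8,"az":4,"hand":85},
  ],
  grip_force=25,
)

```text
invalid input
```

```bash
cat >> h.py <<'E'
def to(x,y,z,yaw=None):
    "print shift/turn in drive units from the measured pose to an upright world pose"
    s=monitor.sense(); Rm=Ro.from_euler('xyz',s["tcp_rot"]); p=np.array([x,y,z])-s["eef_pos"]
    yaw=s["tcp_rot"][2] if yaw is None else yaw
    rv=(Rm.inv()*Ro.from_euler('xyz',[np.pi,0,yaw])).as_rotvec(degrees=True)/6
    print("t",round(s["clock"],2),"pos",s["eef_pos"].round(1),"yaw",s["tcp_rot"][2].round(3),"F",s["contact_force"].round(1),"q6",s["qpos"][5].round(2))
    print(" shift",(Rm.inv().apply(p)/50).round(2),"turn",rv.round(2))
E
python3 - <<'E'
from h import *
to(612,-115,200,0)
E
```

```text
t 0.1 pos [ 253.4 -570.8  190.8] yaw 0.418 F [ 0.7 -0.6  0.6] q6 -0.0
 shift [10.25 -5.42 -0.18] turn [-0.01  0.    3.99]
```

Emit:
drive_tool(
  plan=[
    {"x":0.9,"y":-0.45,"z":0,"ax":0,"ay":0,"az":1,"hand":85},
    {"x":1.8,"y":-0.9,"z":0,"ax":0,"ay":0,"az":2,"hand":85},
    {"x":2.7,"y":-1.4,"z":0,"ax":0,"ay":0,"az":3,"hand":85},
    {"x":3.6,"y":-1.9,"z":0,"ax":0,"ay":0,"az":4,"hand":85},
    {"x":4.5,"y":-2.4,"z":0,"ax":0,"ay":0,"az":4,"hand":85},
    {"x":5.4,"y":-2.85,"z":0,"ax":0,"ay":0,"az":4,"hand":85},
    {"x":6.3,"y":-3.3,"z":0,"ax":0,"ay":0,"az":4,"hand":85},
    {"x":7.2,"y":-3.8,"z":0,"ax":0,"ay":0,"az":4,"hand":85},
  ],
  grip_force=25,
)

```text
clock: 0.9
eef_pos: [502.1, -255.4, 191.4]
tcp_rot: [3.142, 0.0, -0.001]
contact_force: [1.6, -0.2, -0.2]
opening: 0.998
grasp_force: 0.0
```

```bash
python3 - <<'E'
from h import *
to(612,-115,200,0)
E
```

```text
t 0.9 pos [ 502.1 -255.4  191.4] yaw -0.001 F [ 1.6 -0.2 -0.2] q6 1.1
 shift [ 2.19 -2.81 -0.17] turn [ 0.    0.   -0.01]
```

Emit:
drive_tool(
  plan=[
    {"x":0.7,"y":-0.9,"z":0,"ax":0,"ay":0,"az":0,"hand":85},
    {"x":1.4,"y":-1.8,"z":0,"ax":0,"ay":0,"az":0,"hand":85},
    {"x":1.8,"y":-2.4,"z":0,"ax":0,"ay":0,"az":0,"hand":85},
    {"x":2.13,"y":-2.72,"z":0,"ax":0,"ay":0,"az":0,"hand":85},
    {"x":2.13,"y":-2.72,"z":0,"ax":0,"ay":0,"az":0,"hand":85},
    {"x":2.13,"y":-2.72,"z":0,"ax":0,"ay":0,"az":0,"hand":85},
  ],
)

```text
clock: 1.5
eef_pos: [607.4, -121.1, 190.9]
tcp_rot: [3.141, 0.001, 0.0]
contact_force: [-0.7, -0.0, -0.0]
opening: 0.996
grasp_force: 0.0
```

```bash
cat >> h.py <<'E'
def look(fn):
    i=imaging.camera_info("wrist"); im=imaging.grab_frame("wrist")
    cv2.imwrite("pics/"+fn,im[...,::-1].copy()); np.savez("pics/"+fn+".npz",**{k:np.array(v) for k,v in i.items()})
    print("cam at",(-np.array(i["R"]).T@i["t"]).round(),"axis",np.array(i["R"])[2].round(2)); return i
def info(fn): return dict(np.load("pics/"+fn+".npz"))
E
python3 - <<'E'
from h import *
to(612,-115,200,0); look("w1.png")
E
```

```text
t 1.5 pos [ 607.4 -121.1  190.9] yaw 0.0 F [-0.7 -0.  -0. ] q6 1.37
 shift [ 0.09 -0.12 -0.18] turn [0.   0.01 0.  ]
cam at [ 688. -120.  373.] axis [-0.31  0.   -0.95]
```

View pics/w1.png

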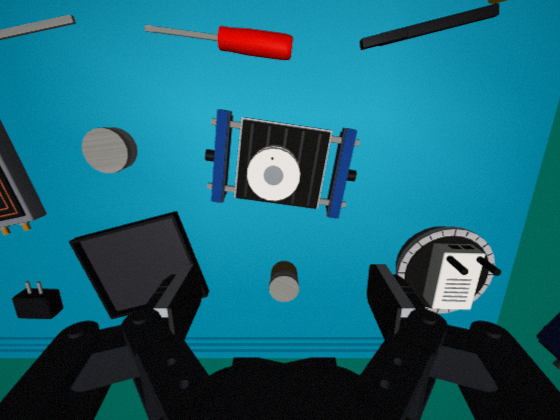

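The wrist view shows the alarm's top at (273,174) and the holder pad centred near (282,163). It also shows the turntable (446,270), tray (139,268), jar (284,283) and gateway (458,275).

```bash
python3 - <<'E'
from h import *
w=info("w1.png");t=imaging.camera_info("top")
for n,a,b,z in [("alarm",(273,174),(332.5,110),56),("holder",(282,163.5),(333.75,115.4),20),("tt",(446,270),(434.5,180),34)]:
    print(n,px2w(w,*a,z).round(1),px2w(t,*b,z).round(1))
for c in [(70,242),(179,212),(208,297)]: print(px2w(w,*c,16).round())
print("pad",px2w(t,155,113.75,30).round(),"tray",px2w(t,241.75,177.4,16).round())
to(613,-111,21,0)
# silhouette of alarm in w1 : fit white blob
im=cv2.imread("pics/w1.png");m=(im.min(2)>150).astype(np.uint8);n,l,s,c=cv2.connectedComponentsWithStats(m)
for k in range(1,n):
    if s[k,4]>500: print(s[k],c[k])
E
```

```text
alarm [ 623.5 -108.1   56. ] [ 619.7 -108.2   56. ]
holder [ 629.  -117.7   20. ] [ 620.4 -116.6   20. ]
tt [ 490.8 -333.3   34. ] [ 483.  -333.5   34. ]
[523. 167.  16.]
[566.  16.  16.]
[437. -11.  16.]
pad [605. 267.  30.] tray [477.  79.  16.]
t 1.55 pos [ 607.  -121.7  191. ] yaw -0.001 F [-1.2  0.4  0.3] q6 1.37
 shift [ 0.12 -0.22  3.4 ] turn [ 0.    0.01 -0.01]
[ 247  149   53   52 1934] [273.09875905 173.94105481]
[ 429  253   56   60 1943] [457.03293875 282.72413793]
```

Emit:
drive_tool(
  plan=[
    {"x":0.1,"y":-0.1,"z":0.4,"ax":0,"ay":0,"az":0,"hand":85},
    {"x":0.2,"y":-0.2,"z":0.9,"ax":0,"ay":0,"az":0,"hand":85},
    {"x":0.26,"y":-0.27,"z":1.5,"ax":0,"ay":0,"az":0,"hand":85},
    {"x":0.26,"y":-0.27,"z":1.9,"ax":0,"ay":0,"az":0,"hand":85},
    {"x":0.26,"y":-0.27,"z":2.0,"ax":0,"ay":0,"az":0,"hand":85},
    {"x":0.26,"y":-0.27,"z":2.0,"ax":0,"ay":0,"az":0,"hand":85},
    {"x":0.26,"y":-0.27,"z":2.0,"ax":0,"ay":0,"az":0,"hand":85},
  ],
)

```text
clock: 2.25
eef_pos: [621.3, -108.7, 92.7]
tcp_rot: [3.141, -0.001, -0.002]
contact_force: [-0.3, -1.0, 0.2]
opening: 0.998
grasp_force: 0.0
```

```bash
python3 - <<'E'
from h import *
to(622,-108,19,0); look("w2.png")
im=cv2.imread("pics/w2.png");m=(im.min(2)>150).astype(np.uint8);n,l,s,c=cv2.connectedComponentsWithStats(m)
w=info("w2.png")
for k in range(1,n):
    if s[k,4]>500: print(s[k],c[k],px2w(w,*c[k],56).round(1))
E
```

```text
t 2.25 pos [ 621.3 -108.7   92.7] yaw -0.002 F [-0.3 -1.   0.2] q6 1.4
 shift [ 0.01 -0.01  1.47] turn [ 0.   -0.01 -0.02]
cam at [ 701. -108.  275.] axis [-0.31  0.   -0.95]
[ 248  182   73   69 3396] [284.26325088 215.59187279] [ 623.9 -108.1   56. ]
[ 510  318   50   34 1031] [537.18525703 331.6071775 ] [ 510.4 -339.7   56. ]
```

View pics/w2.png

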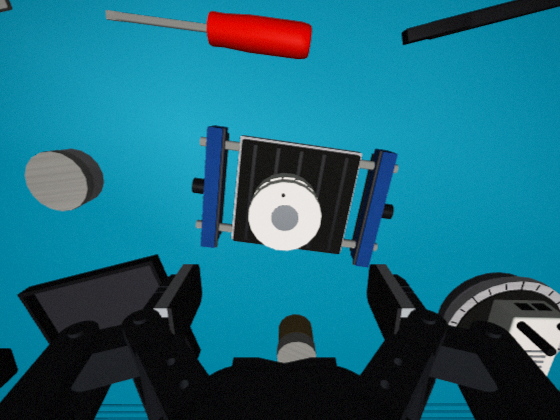

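Alarm top is at (284,216), which gives (624,-108), in agreement with the earlier look. I descend and grip.

Emit:
drive_tool(
  plan=[
    {"x":0.02,"y":-0.01,"z":0.5,"ax":0,"ay":0,"az":0,"hand":85},
    {"x":0.02,"y":-0.01,"z":0.95,"ax":0,"ay":0,"az":0,"hand":85},
    {"x":0.02,"y":-0.01,"z":1.25,"ax":0,"ay":0,"az":0,"hand":85},
    {"x":0.02,"y":-0.01,"z":1.4,"ax":0,"ay":0,"az":0,"hand":85},
    {"x":0.02,"y":-0.01,"z":1.42,"ax":0,"ay":0,"az":0,"hand":70},
    {"x":0.02,"y":-0.01,"z":1.42,"ax":0,"ay":0,"az":0,"hand":60},
    {"x":0.02,"y":-0.01,"z":1.42,"ax":0,"ay":0,"az":0,"hand":50},
    {"x":0.02,"y":-0.01,"z":1.42,"ax":0,"ay":0,"az":0,"hand":50},
  ],
  grip_force=25,
)

```text
clock: 3.1
eef_pos: [622.5, -107.4, 21.4]
tcp_rot: [3.141, -0.001, -0.001]
contact_force: [0.0, 0.2, -0.2]
opening: 0.587
grasp_force: 0.0
```

```bash
python3 - <<'E'
from h import *
to(480,79,110,0)
E
```

```text
t 3.1 pos [ 622.5 -107.4   21.4] yaw -0.001 F [ 0.   0.2 -0.2] q6 1.4
 shift [-2.85 -3.72 -1.78] turn [ 0.   -0.01 -0.01]
```

Emit:
drive_tool(
  plan=[
    {"x":0,"y":0,"z":0,"ax":0,"ay":0,"az":0,"hand":45},
    {"x":0,"y":0,"z":0,"ax":0,"ay":0,"az":0,"hand":45},
    {"x":0,"y":0,"z":0,"ax":0,"ay":0,"az":0,"hand":45},
  ],
)

```text
clock: 3.4
eef_pos: [621.9, -107.4, 20.6]
tcp_rot: [3.142, -0.0, -0.001]
contact_force: [-0.4, 0.5, 0.3]
opening: 0.527
grasp_force: 0.0
```

```bash
python3 - <<'E'
from h import *
print(monitor.sense()["opening"],monitor.sense()["grasp_force"]); look("w3.png")
E
```

```text
0.5270971553668624 0.0
cam at [ 702. -107.  203.] axis [-0.31  0.   -0.95]
```

View pics/w3.png

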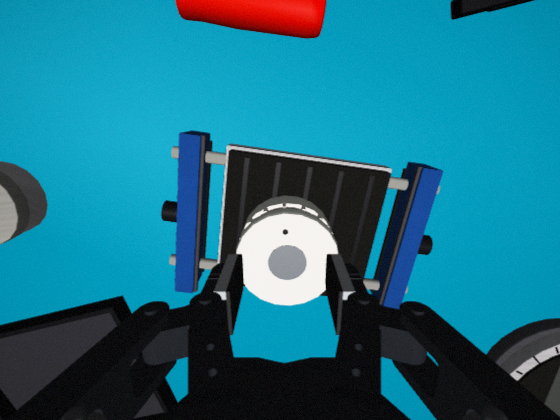

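```bash
python3 - <<'E'
from h import *
w=info("w3.png")
print("alarm now",px2w(w,287,254,56).round(1),"TCP px",w2px(w,[622,-107.4,20.6]).round(),"grasp px",w2px(w,[622,-107.4,40]).round(), w2px(w,[622,-107.4,56]).round())
for n in("w1.png","w2.png"):
    w=info(n);print((-w["R"].T@w["t"]),Ro.from_matrix(w["R"].T).as_euler('xyz'))
t=imaging.camera_info("top");f=imaging.grab_frame("top");cv2.imwrite("pics/top1.png",cv2.resize(f[60:240,250:400],None,fx=4,fy=3.3)[...,::-1])
E
```

```text
alarm now [ 627.3 -108.3   56. ] TCP px [285. 237.] grasp px [285. 250.] [285. 262.]
[ 688.04718079 -120.4588078   372.97452133] [ 2.82208638e+00  8.10309843e-04 -1.57155356e+00]
[ 701.4436481  -108.19670335  275.00449389] [ 2.82482793e+00  6.02117063e-04 -1.57375298e+00]
```

View pics/top1.png

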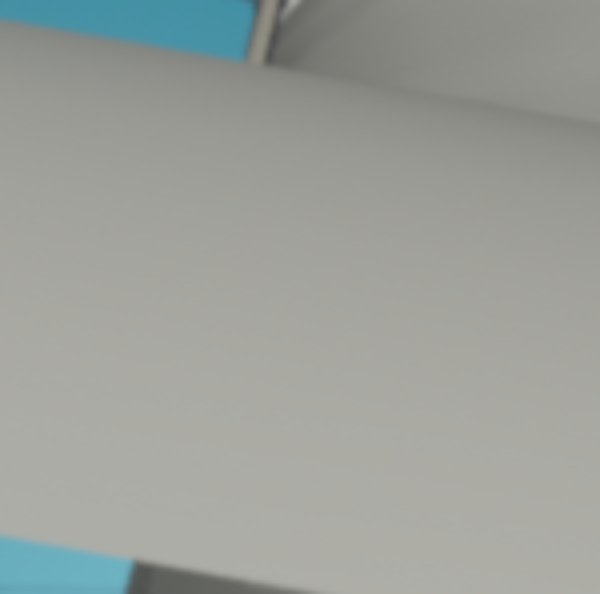

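```bash
python3 - <<'E'
from h import *
print(info("w3.png")["mtx"][0])
f=imaging.grab_frame("scene");cv2.imwrite("pics/s1.png",cv2.resize(f[180:330,140:340],None,fx=4,fy=4,interpolation=cv2.INTER_CUBIC)[...,::-1])
i=imaging.camera_info("scene")
for X in([622,-107,20],[622,-107,68]): print((w2px(i,X)-[140,180])*4)
E
```

```text
[291.44439945   0.         283.9792573 ]
[360.8153865  407.35503459]
[353.251818   367.35082507]
```

View pics/s1.png

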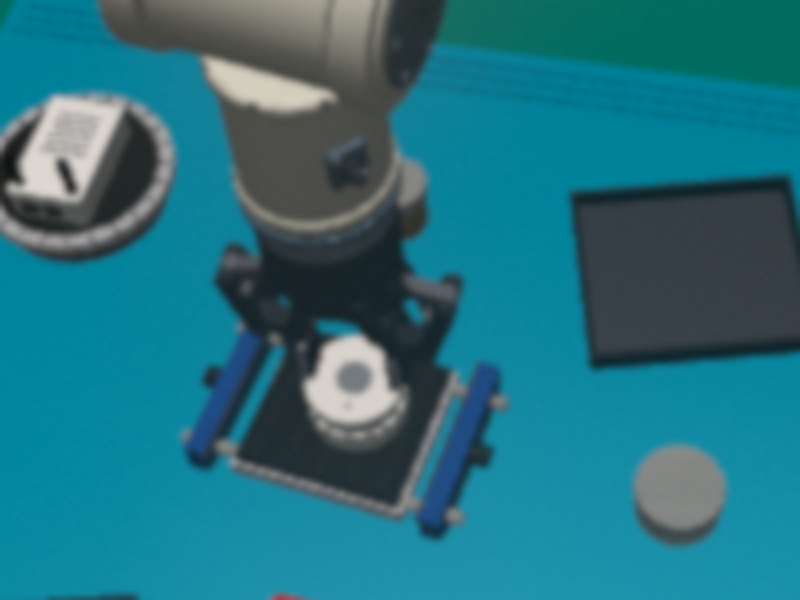

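```bash
python3 - <<'E'
from h import *
w=info("w3.png")
for h in range(0,130,10):
    P=np.array([622,-107.4,20.6+h]); q=lambda dx,dy: w2px(w,P+[dx,dy,0]).round().astype(int)
    print(h,"tip in edge",q(11,22.5),q(-11,22.5),q(11,-22.5),"body",q(38,0),q(42,0))
E
```

```text
0 tip in edge [252 222] [253 252] [319 222] body [285 182] [285 176]
10 tip in edge [250 228] [251 259] [321 227] body [285 186] [285 180]
20 tip in edge [248 234] [249 266] [323 234] body [285 190] [285 184]
30 tip in edge [246 241] [248 275] [325 241] body [285 195] [285 188]
40 tip in edge [244 248] [245 284] [327 248] body [285 200] [285 193]
50 tip in edge [241 257] [243 295] [330 257] body [286 206] [286 198]
60 tip in edge [238 267] [240 306] [333 267] body [286 213] [286 205]
70 tip in edge [235 279] [237 320] [337 278] body [286 221] [286 212]
80 tip in edge [231 292] [234 336] [341 292] body [286 230] [286 220]
90 tip in edge [226 307] [230 354] [346 307] body [286 241] [286 231]
100 tip in edge [221 326] [225 375] [352 326] body [286 255] [286 243]
110 tip in edge [214 348] [219 401] [359 348] body [286 271] [287 259]
120 tip in edge [206 376] [212 432] [368 376] body [287 292] [287 278]
```

The fingertips are clearly above the drum, at about z 68. Both the wrist view (inner pad edges (240,255) and (328,255)) and the scene crop show it. The tips therefore sit about 47 mm higher than the reported TCP. I'll open and go down in checked steps.

Emit:
drive_tool(
  plan=[
    {"x":0,"y":0,"z":0,"ax":0,"ay":0,"az":0,"hand":85},
    {"x":0,"y":0,"z":0,"ax":0,"ay":0,"az":0,"hand":85},
    {"x":0,"y":0,"z":0,"ax":0,"ay":0,"az":0,"hand":85},
    {"x":0,"y":0,"z":0.2,"ax":0,"ay":0,"az":0,"hand":85},
    {"x":0,"y":0,"z":0.4,"ax":0,"ay":0,"az":0,"hand":85},
    {"x":0,"y":0,"z":0.55,"ax":0,"ay":0,"az":0,"hand":85},
    {"x":0,"y":0,"z":0.6,"ax":0,"ay":0,"az":0,"hand":85},
    {"x":0,"y":0,"z":0.6,"ax":0,"ay":0,"az":0,"hand":85},
  ],
)

```text
clock: 4.35
eef_pos: [621.3, -107.2, -10.4]
tcp_rot: [-3.141, 0.001, -0.001]
contact_force: [-0.1, -0.4, -0.6]
opening: 0.997
grasp_force: 0.0
```

Emit:
drive_tool(
  plan=[
    {"x":0,"y":0,"z":0.1,"ax":0,"ay":0,"az":0,"hand":85},
    {"x":0,"y":0,"z":0.2,"ax":0,"ay":0,"az":0,"hand":70},
    {"x":0,"y":0,"z":0.2,"ax":0,"ay":0,"az":0,"hand":62},
    {"x":0,"y":0,"z":0.2,"ax":0,"ay":0,"az":0,"hand":52},
    {"x":0,"y":0,"z":0.2,"ax":0,"ay":0,"az":0,"hand":50},
    {"x":0,"y":0,"z":0.2,"ax":0,"ay":0,"az":0,"hand":50},
  ],
  grip_force=25,
)

```text
clock: 4.95
eef_pos: [621.9, -107.3, -19.4]
tcp_rot: [-3.142, -0.0, -0.001]
contact_force: [0.8, -0.2, -0.8]
opening: 0.686
grasp_force: 27.1
```

Gripped at 58.6 mm with 27 N. I lift and carry it to the tray.

Emit:
drive_tool(
  plan=[
    {"x":0,"y":0,"z":-0.1,"ax":0,"ay":0,"az":0,"hand":50},
    {"x":0,"y":0,"z":-0.4,"ax":0,"ay":0,"az":0,"hand":50},
    {"x":0,"y":0,"z":-0.9,"ax":0,"ay":0,"az":0,"hand":50},
    {"x":-0.3,"y":-0.4,"z":-1.4,"ax":0,"ay":0,"az":0,"hand":50},
    {"x":-0.8,"y":-1.0,"z":-1.5,"ax":0,"ay":0,"az":0,"hand":50},
    {"x":-1.3,"y":-1.7,"z":-1.5,"ax":0,"ay":0,"az":0,"hand":50},
    {"x":-1.8,"y":-2.4,"z":-1.5,"ax":0,"ay":0,"az":0,"hand":50},
    {"x":-2.2,"y":-2.9,"z":-1.5,"ax":0,"ay":0,"az":0,"hand":50},
  ],
)

```text
clock: 5.75
eef_pos: [510.9, 39.4, 56.8]
tcp_rot: [-3.141, -0.001, -0.001]
contact_force: [0.1, 0.5, -0.8]
opening: 0.695
grasp_force: 27.3
```

```bash
python3 - <<'E'
from h import *
to(479,78,-33,0);print(monitor.sense()["opening"],monitor.sense()["grasp_force"])
E
```

```text
t 5.75 pos [510.9  39.4  56.8] yaw -0.001 F [ 0.1  0.5 -0.8] q6 1.65
 shift [-0.64 -0.77  1.8 ] turn [-0.   -0.01 -0.01]
0.6949774904412068 27.33343631029129
```

Emit:
drive_tool(
  plan=[
    {"x":-0.3,"y":-0.4,"z":0.3,"ax":0,"ay":0,"az":0,"hand":50},
    {"x":-0.55,"y":-0.7,"z":0.8,"ax":0,"ay":0,"az":0,"hand":50},
    {"x":-0.64,"y":-0.78,"z":1.3,"ax":0,"ay":0,"az":0,"hand":50},
    {"x":-0.64,"y":-0.78,"z":1.6,"ax":0,"ay":0,"az":0,"hand":50},
    {"x":-0.64,"y":-0.78,"z":1.7,"ax":0,"ay":0,"az":0,"hand":50},
    {"x":-0.64,"y":-0.78,"z":1.76,"ax":0,"ay":0,"az":0,"hand":50},
    {"x":-0.64,"y":-0.78,"z":1.78,"ax":0,"ay":0,"az":0,"hand":50},
    {"x":-0.64,"y":-0.78,"z":1.8,"ax":0,"ay":0,"az":0,"hand":50},
  ],
)

```text
clock: 6.55
eef_pos: [481.0, 76.8, -33.7]
tcp_rot: [-3.141, -0.002, -0.001]
contact_force: [-0.4, 0.2, -0.9]
opening: 0.695
grasp_force: 27.3
```

Emit:
drive_tool(
  plan=[
    {"x":0,"y":0,"z":0.01,"ax":0,"ay":0,"az":0,"hand":50},
    {"x":0,"y":0,"z":0.02,"ax":0,"ay":0,"az":0,"hand":50},
  ],
)

```text
clock: 6.75
eef_pos: [480.4, 76.8, -35.1]
tcp_rot: [-3.141, -0.001, -0.001]
contact_force: [-0.3, -0.4, -0.5]
opening: 0.697
grasp_force: 27.3
```

Emit:
drive_tool(
  plan=[
    {"x":0,"y":0,"z":0.01,"ax":0,"ay":0,"az":0,"hand":58},
    {"x":0,"y":0,"z":0.01,"ax":0,"ay":0,"az":0,"hand":66},
    {"x":0,"y":0,"z":0.01,"ax":0,"ay":0,"az":0,"hand":76},
    {"x":0,"y":0,"z":0.01,"ax":0,"ay":0,"az":0,"hand":80},
    {"x":0,"y":0,"z":0.01,"ax":0,"ay":0,"az":0,"hand":80},
    {"x":0,"y":0,"z":-0.3,"ax":0,"ay":0,"az":0,"hand":80},
    {"x":0,"y":0,"z":-1.0,"ax":0,"ay":0,"az":0,"hand":80},
    {"x":0,"y":0,"z":-1.9,"ax":0,"ay":0,"az":0,"hand":80},
  ],
)

```text
clock: 7.55
eef_pos: [478.4, 76.6, 59.2]
tcp_rot: [3.141, 0.004, -0.001]
contact_force: [0.8, -0.4, -1.7]
opening: 0.938
grasp_force: 0.0
```

```bash
python3 - <<'E'
from h import *
to(490,-300,100,0)
t=imaging.camera_info("top")
im=cv2.imread("pics/top0.png")
# gateway silhouette in w1: refine direction
w=info("w1.png"); im=cv2.imread("pics/w1.png")
cv2.imwrite("pics/g1.png",cv2.resize(im[210:340,380:520],None,fx=5.5,fy=4.5,interpolation=cv2.INTER_CUBIC))
E
```

```text
t 7.55 pos [478.4  76.6  59.2] yaw -0.001 F [ 0.8 -0.4 -1.7] q6 1.73
 shift [ 0.24  7.53 -0.81] turn [ 0.01  0.04 -0.01]
```

Emit:
drive_tool(
  plan=[
    {"x":0,"y":0.6,"z":-0.6,"ax":0,"ay":0,"az":0,"hand":80},
    {"x":0,"y":1.5,"z":-1,"ax":0,"ay":0,"az":0,"hand":80},
    {"x":0,"y":2.5,"z":-1,"ax":0,"ay":0,"az":0,"hand":85},
    {"x":0,"y":3.5,"z":-1,"ax":0,"ay":0,"az":0,"hand":85},
    {"x":0,"y":4.5,"z":-1,"ax":0,"ay":0,"az":0,"hand":85},
    {"x":0.1,"y":5.5,"z":-1,"ax":0,"ay":0,"az":0,"hand":85},
    {"x":0.1,"y":6.5,"z":-1,"ax":0,"ay":0,"az":0,"hand":85},
    {"x":0.1,"y":7.5,"z":-1,"ax":0,"ay":0,"az":0,"hand":85},
  ],
)

```text
clock: 8.35
eef_pos: [484.3, -300.1, 109.5]
tcp_rot: [3.142, -0.0, -0.001]
contact_force: [1.0, 0.2, -0.4]
opening: 0.999
grasp_force: 0.0
```

Emit:
drive_tool(
  plan=[
    {"x":0,"y":0.5,"z":0,"ax":0,"ay":0,"az":0,"hand":85},
    {"x":0,"y":0.7,"z":0,"ax":0,"ay":0,"az":0,"hand":85},
    {"x":0,"y":0.7,"z":0,"ax":0,"ay":0,"az":0,"hand":85},
    {"x":0,"y":0.7,"z":0,"ax":0,"ay":0,"az":0,"hand":85},
  ],
)

```text
clock: 8.75
eef_pos: [484.3, -331.7, 109.2]
tcp_rot: [-3.141, 0.001, -0.001]
contact_force: [-0.5, 0.6, 0.2]
opening: 0.994
grasp_force: 0.0
```

```bash
python3 - <<'E'
from h import *
to(485,-335,100,0);look("w4.png")
E
```

```text
t 8.75 pos [ 484.3 -331.7  109.2] yaw -0.001 F [-0.5  0.6  0.2] q6 0.97
 shift [0.01 0.07 0.18] turn [-0.01  0.01 -0.01]
cam at [ 565. -331.  291.] axis [-0.31  0.   -0.95]
```

View pics/w4.png

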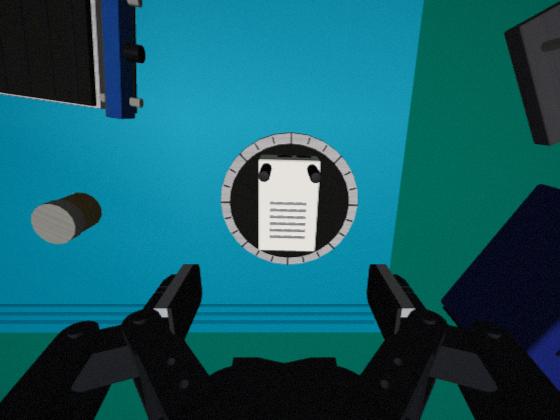

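The gateway's top face has corners (258,159), (321,159), (314,251) and (258,250). The turntable centre is near (289,198).

```bash
python3 - <<'E'
from h import *
w=info("w4.png")
c=[px2w(w,u,v,62) for u,v in [(258,159),(321,159),(314,251),(258,250)]]
print(np.round(c,1),"mean",np.mean(c,0).round(1)); d=(c[0]+c[1]-c[2]-c[3])/2; print("len",np.linalg.norm(d),"yaw",np.arctan2(d[1],d[0]), "width",np.linalg.norm(c[0]-c[1]),np.linalg.norm(c[2]-c[3]))
print("tt",px2w(w,289.5,198.5,34).round(1))
to(485,-331,0)
E
```

```text
[[ 530.2 -310.5   62. ]
 [ 530.1 -359.9   62. ]
 [ 450.3 -356.9   62. ]
 [ 451.3 -308.2   62. ]] mean [ 490.5 -333.9   62. ]
len 79.39386688430437 yaw -0.03410839803009171 width 49.421480970024504 48.72305304035384
tt [ 489.7 -335.8   34. ]
t 8.8 pos [ 484.5 -331.4  109.3] yaw -0.0 F [-0.2  0.  -0. ] q6 0.97
 shift [ 0.01 -0.01  2.19] turn [-0.01  0.01 -0.  ]
```

Emit:
drive_tool(
  plan=[
    {"x":0.05,"y":0.03,"z":0.4,"ax":0,"ay":0,"az":0.3,"hand":85},
    {"x":0.09,"y":0.05,"z":1.0,"ax":0,"ay":0,"az":0.3,"hand":85},
    {"x":0.09,"y":0.05,"z":1.6,"ax":0,"ay":0,"az":0.3,"hand":85},
    {"x":0.09,"y":0.05,"z":2.0,"ax":0,"ay":0,"az":0.3,"hand":85},
    {"x":0.09,"y":0.05,"z":2.2,"ax":0,"ay":0,"az":0.3,"hand":85},
    {"x":0.09,"y":0.05,"z":2.3,"ax":0,"ay":0,"az":0.3,"hand":85},
    {"x":0.09,"y":0.05,"z":2.35,"ax":0,"ay":0,"az":0.3,"hand":75},
    {"x":0.09,"y":0.05,"z":2.36,"ax":0,"ay":0,"az":0.3,"hand":65},
  ],
)

```text
clock: 9.6
eef_pos: [489.7, -335.5, -7.8]
tcp_rot: [3.141, -0.001, -0.032]
contact_force: [0.2, 0.1, 0.2]
opening: 0.765
grasp_force: 0.0
```

Emit:
drive_tool(
  plan=[
    {"x":0,"y":0,"z":0,"ax":0,"ay":0,"az":0,"hand":56},
    {"x":0,"y":0,"z":0,"ax":0,"ay":0,"az":0,"hand":50},
    {"x":0,"y":0,"z":0,"ax":0,"ay":0,"az":0,"hand":40},
    {"x":0,"y":0,"z":0,"ax":0,"ay":0,"az":0,"hand":40},
    {"x":0,"y":0,"z":0,"ax":0,"ay":0,"az":0,"hand":40},
  ],
  grip_force=30,
)

```text
clock: 10.1
eef_pos: [489.6, -335.7, -7.6]
tcp_rot: [3.141, -0.001, -0.033]
contact_force: [-0.5, 2.4, 5.7]
opening: 0.581
grasp_force: 32.1
```

Emit:
drive_tool(
  plan=[
    {"x":0,"y":0,"z":-0.05,"ax":0,"ay":0,"az":0,"hand":40},
    {"x":0,"y":0,"z":-0.3,"ax":0,"ay":0,"az":0,"hand":40},
    {"x":0,"y":0,"z":-0.8,"ax":0,"ay":0,"az":0,"hand":40},
    {"x":0,"y":0,"z":-1.2,"ax":0,"ay":0,"az":0,"hand":40},
    {"x":0,"y":0,"z":-1.4,"ax":0,"ay":0,"az":0,"hand":40},
    {"x":0,"y":0,"z":-1.4,"ax":0,"ay":0,"az":0,"hand":40},
  ],
)

```text
clock: 10.7
eef_pos: [490.1, -336.1, 63.3]
tcp_rot: [3.14, -0.003, -0.033]
contact_force: [-0.4, -0.4, -1.6]
opening: 0.582
grasp_force: 31.7
```

```bash
python3 - <<'E'
from h import *
w=info("w2.png")
c=[px2w(w,u,v,20) for u,v in [(241,137),(361,153),(343,252),(232,240)]]
print(np.round(c,1),np.mean(c,0).round(1),[np.linalg.norm(c[k]-c[k-1]).round(1) for k in range(4)])
print("OP",monitor.sense()["opening"],monitor.sense()["grasp_force"])
to(624,-117,62,-.03)
E
```

```text
[[ 682.3  -71.4   20. ]
 [ 668.5 -174.7   20. ]
 [ 573.6 -164.8   20. ]
 [ 586.6  -58.1   20. ]] [ 627.7 -117.2   20. ] [np.float64(96.6), np.float64(104.2), np.float64(95.4), np.float64(107.5)]
OP 0.581760158718733 31.702730655670166
t 10.7 pos [ 490.1 -336.1   63.3] yaw -0.033 F [-0.4 -0.4 -1.6] q6 1.0
 shift [ 2.53 -4.47  0.03] turn [ 0.02 -0.02 -0.02]
```

Emit:
drive_tool(
  plan=[
    {"x":0.25,"y":-0.4,"z":0,"ax":0,"ay":0,"az":0,"hand":40},
    {"x":0.6,"y":-1.1,"z":0,"ax":0,"ay":0,"az":0,"hand":40},
    {"x":1.05,"y":-1.9,"z":0,"ax":0,"ay":0,"az":0,"hand":40},
    {"x":1.5,"y":-2.7,"z":0,"ax":0,"ay":0,"az":0,"hand":40},
    {"x":1.95,"y":-3.45,"z":0,"ax":0,"ay":0,"az":0,"hand":40},
    {"x":2.3,"y":-4.1,"z":0,"ax":0,"ay":0,"az":0,"hand":40},
    {"x":2.5,"y":-4.4,"z":0,"ax":0,"ay":0,"az":0,"hand":40},
    {"x":2.55,"y":-4.47,"z":0.2,"ax":0,"ay":0,"az":0,"hand":40},
  ],
)

```text
clock: 11.5
eef_pos: [625.3, -114.8, 51.5]
tcp_rot: [3.141, -0.002, -0.03]
contact_force: [0.9, -0.8, -1.8]
opening: 0.579
grasp_force: 31.8
```

```bash
python3 - <<'E'
from h import *
print("OP",monitor.sense()["opening"],monitor.sense()["grasp_force"])
to(625,-117,-20.5,-.03)
E
```

```text
OP 0.5791844228134059 31.82815432548523
t 11.5 pos [ 625.3 -114.8   51.5] yaw -0.03 F [ 0.9 -0.8 -1.8] q6 1.42
 shift [-0.01  0.04  1.44] turn [ 0.   -0.01 -0.  ]
```

Emit:
drive_tool(
  plan=[
    {"x":0,"y":0.04,"z":0.3,"ax":0,"ay":0,"az":0,"hand":40},
    {"x":0,"y":0.04,"z":0.75,"ax":0,"ay":0,"az":0,"hand":40},
    {"x":0,"y":0.04,"z":1.1,"ax":0,"ay":0,"az":0,"hand":40},
    {"x":0,"y":0.04,"z":1.3,"ax":0,"ay":0,"az":0,"hand":40},
    {"x":0,"y":0.04,"z":1.37,"ax":0,"ay":0,"az":0,"hand":40},
    {"x":0,"y":0.04,"z":1.41,"ax":0,"ay":0,"az":0,"hand":40},
    {"x":0,"y":0.04,"z":1.43,"ax":0,"ay":0,"az":0,"hand":40},
    {"x":0,"y":0.04,"z":1.44,"ax":0,"ay":0,"az":0,"hand":40},
  ],
)

```text
clock: 12.3
eef_pos: [624.2, -118.5, -19.9]
tcp_rot: [3.141, -0.001, -0.033]
contact_force: [0.5, -0.4, -2.1]
opening: 0.579
grasp_force: 31.8
```

Emit:
drive_tool(
  plan=[
    {"x":0,"y":0,"z":0.01,"ax":0,"ay":0,"az":0,"hand":40},
    {"x":0,"y":0,"z":0.02,"ax":0,"ay":0,"az":0,"hand":40},
  ],
)

```text
clock: 12.5
eef_pos: [624.1, -118.2, -21.0]
tcp_rot: [3.141, -0.001, -0.032]
contact_force: [0.5, -0.4, -2.2]
opening: 0.579
grasp_force: 31.8
```

Emit:
drive_tool(
  plan=[
    {"x":0,"y":0,"z":0.015,"ax":0,"ay":0,"az":0,"hand":40},
    {"x":0,"y":0,"z":0.015,"ax":0,"ay":0,"az":0,"hand":48},
    {"x":0,"y":0,"z":0.015,"ax":0,"ay":0,"az":0,"hand":56},
    {"x":0,"y":0,"z":0.015,"ax":0,"ay":0,"az":0,"hand":70},
    {"x":0,"y":0,"z":0.015,"ax":0,"ay":0,"az":0,"hand":75},
    {"x":0,"y":0,"z":-0.3,"ax":0,"ay":0,"az":0,"hand":80},
    {"x":0,"y":0,"z":-1.0,"ax":0,"ay":0,"az":0,"hand":80},
    {"x":0,"y":0,"z":-1.9,"ax":0,"ay":0,"az":0,"hand":80},
  ],
)

```text
clock: 13.3
eef_pos: [622.4, -117.9, 73.8]
tcp_rot: [-3.141, 0.003, -0.032]
contact_force: [0.5, -0.6, -0.9]
opening: 0.94
grasp_force: 0.0
```

```bash
python3 - <<'E'
from h import *
look("w5.png")
to(602,267,110,-.7)
E
```

```text
cam at [ 703. -120.  256.] axis [-0.32  0.01 -0.95]
t 13.35 pos [ 627.5 -118.9   82.7] yaw -0.032 F [ 4.  -0.5  6.6] q6 1.41
 shift [-0.76 -7.7  -0.56] turn [-0.01 -0.08  6.37]
```

Emit:
drive_tool(
  plan=[
    {"x":0,"y":-0.8,"z":-0.3,"ax":0,"ay":0,"az":-1,"hand":85},
    {"x":-0.1,"y":-1.7,"z":-0.5,"ax":0,"ay":0,"az":-2,"hand":85},
    {"x":-0.3,"y":-2.7,"z":-0.56,"ax":0,"ay":0,"az":-3,"hand":85},
    {"x":-0.4,"y":-3.7,"z":-0.56,"ax":0,"ay":0,"az":-4,"hand":85},
    {"x":-0.5,"y":-4.7,"z":-0.56,"ax":0,"ay":0,"az":-5,"hand":85},
    {"x":-0.6,"y":-5.6,"z":-0.56,"ax":0,"ay":0,"az":-6,"hand":85},
    {"x":-0.7,"y":-6.5,"z":-0.56,"ax":0,"ay":0,"az":-7,"hand":85},
    {"x":-0.8,"y":-7.2,"z":-0.56,"ax":0,"ay":0,"az":-7.5,"hand":85},
  ],
)

```text
clock: 14.15
eef_pos: [595.4, 245.7, 102.7]
tcp_rot: [3.141, -0.002, 0.758]
contact_force: [0.3, -0.7, 0.3]
opening: 0.994
grasp_force: 0.0
```

```bash
python3 - <<'E'
from h import *
to(595,266,110,.75)
E
```

```text
t 14.15 pos [595.4 245.7 102.7] yaw 0.758 F [ 0.3 -0.7  0.3] q6 1.2
 shift [ 0.27 -0.3  -0.15] turn [ 0.   -0.02  0.08]
```

Emit:
drive_tool(
  plan=[
    {"x":0.2,"y":-0.2,"z":0,"ax":0,"ay":0,"az":0,"hand":85},
    {"x":0.27,"y":-0.3,"z":0,"ax":0,"ay":0,"az":0,"hand":85},
    {"x":0.27,"y":-0.3,"z":0,"ax":0,"ay":0,"az":0,"hand":85},
    {"x":0.27,"y":-0.3,"z":0,"ax":0,"ay":0,"az":0,"hand":85},
  ],
)

```text
clock: 14.55
eef_pos: [595.2, 261.7, 101.6]
tcp_rot: [3.141, 0.0, 0.751]
contact_force: [-0.5, -0.0, -0.6]
opening: 0.997
grasp_force: 0.0
```

```bash
python3 - <<'E'
from h import *
to(595,266,110,.75);look("w6.png")
E
```

```text
t 14.55 pos [595.2 261.7 101.6] yaw 0.751 F [-0.5 -0.  -0.6] q6 1.23
 shift [ 0.06 -0.07 -0.17] turn [0.   0.   0.01]
cam at [654. 317. 284.] axis [-0.23 -0.21 -0.95]
```

View pics/w6.png

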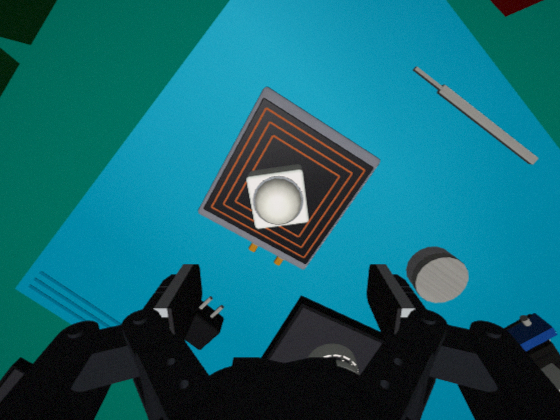

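Sensor top face has corners (247,178), (303,170), (309,224) and (256,229). Test pad top corners are (266,87), (380,160), (305,269) and (199,211). The alarm is visible in the tray at (337,355).

```bash
python3 - <<'E'
from h import *
w=info("w6.png")
c=np.array([px2w(w,u,v,58) for u,v in [(247,178),(303,170),(309,224),(256,229)]])
print(c.mean(0).round(1),[np.linalg.norm(c[k]-c[k-1]).round(1) for k in range(4)])
for k in range(4): d=c[k]-c[k-1]; print(np.arctan2(d[1],d[0]).round(3)%(np.pi/2))
print("dome",px2w(w,277,203,70).round(1))
p=np.array([px2w(w,u,v,30) for u,v in [(266,87),(380,160),(305,269),(199,211)]])
print(p.round(),p.mean(0).round(1),[np.linalg.norm(p[k]-p[k-1]).round(1) for k in range(4)])
m=c.mean(0); to(m[0],m[1],-12,.83)
E
```

```text
[601.5 274.1  58. ] [np.float64(43.7), np.float64(44.5), np.float64(45.6), np.float64(44.3)]
0.883
0.8937963267948965
0.880592653589793
0.8512036732051036
dome [602.2 276.4  70. ]
[[658. 341.  30.]
 [682. 230.  30.]
 [561. 203.  30.]
 [538. 316.  30.]] [610.  272.4  30. ] [np.float64(123.2), np.float64(114.2), np.float64(124.1), np.float64(115.7)]
t 14.6 pos [595.3 261.5 101.6] yaw 0.751 F [ 0.4 -0.6 -0.5] q6 1.23
 shift [ 0.26 -0.1   2.27] turn [ 0.    0.   -0.75]
```

Emit:
drive_tool(
  plan=[
    {"x":0.15,"y":-0.05,"z":0.4,"ax":0,"ay":0,"az":-0.8,"hand":85},
    {"x":0.25,"y":-0.1,"z":0.9,"ax":0,"ay":0,"az":-1.2,"hand":85},
    {"x":0.25,"y":-0.1,"z":1.5,"ax":0,"ay":0,"az":-1.2,"hand":85},
    {"x":0.25,"y":-0.1,"z":1.9,"ax":0,"ay":0,"az":-1.2,"hand":85},
    {"x":0.25,"y":-0.1,"z":2.15,"ax":0,"ay":0,"az":-1.2,"hand":85},
    {"x":0.25,"y":-0.1,"z":2.22,"ax":0,"ay":0,"az":-1.2,"hand":80},
    {"x":0.25,"y":-0.1,"z":2.26,"ax":0,"ay":0,"az":-1.2,"hand":70},
    {"x":0.25,"y":-0.1,"z":2.26,"ax":0,"ay":0,"az":-1.2,"hand":60},
  ],
)

```text
clock: 15.4
eef_pos: [601.5, 275.3, -10.7]
tcp_rot: [3.141, -0.001, 0.878]
contact_force: [0.2, 0.1, -0.1]
opening: 0.704
grasp_force: 0.0
```

Emit:
drive_tool(
  plan=[
    {"x":0,"y":0,"z":0,"ax":0,"ay":0,"az":0,"hand":52},
    {"x":0,"y":0,"z":0,"ax":0,"ay":0,"az":0,"hand":46},
    {"x":0,"y":0,"z":0,"ax":0,"ay":0,"az":0,"hand":36},
    {"x":0,"y":0,"z":0,"ax":0,"ay":0,"az":0,"hand":36},
    {"x":0,"y":0,"z":0,"ax":0,"ay":0,"az":0,"hand":36},
  ],
  grip_force=25,
)

```text
clock: 15.9
eef_pos: [601.5, 275.6, -10.4]
tcp_rot: [3.141, -0.001, 0.879]
contact_force: [-0.0, -0.6, 5.9]
opening: 0.535
grasp_force: 26.7
```

Emit:
drive_tool(
  plan=[
    {"x":0,"y":0,"z":-0.05,"ax":0,"ay":0,"az":0,"hand":36},
    {"x":0,"y":0,"z":-0.3,"ax":0,"ay":0,"az":0,"hand":36},
    {"x":0,"y":0,"z":-0.8,"ax":0,"ay":0,"az":0,"hand":36},
    {"x":-0.2,"y":0.1,"z":-1.4,"ax":0,"ay":0,"az":0,"hand":36},
    {"x":-0.7,"y":0.4,"z":-1.8,"ax":0,"ay":0,"az":0,"hand":36},
    {"x":-1.4,"y":0.8,"z":-1.9,"ax":0,"ay":0,"az":0,"hand":36},
    {"x":-2.2,"y":1.2,"z":-1.9,"ax":0,"ay":0,"az":0,"hand":36},
    {"x":-3.0,"y":1.7,"z":-1.9,"ax":0,"ay":0,"az":0,"hand":36},
  ],
)

```text
clock: 16.7
eef_pos: [569.9, 104.6, 84.7]
tcp_rot: [3.141, -0.001, 0.88]
contact_force: [0.8, -0.5, -0.7]
opening: 0.535
grasp_force: 25.9
```

Emit:
drive_tool(
  plan=[
    {"x":-0.8,"y":0.45,"z":0,"ax":0,"ay":0,"az":0,"hand":36},
    {"x":-1.6,"y":0.9,"z":0,"ax":0,"ay":0,"az":0,"hand":36},
    {"x":-2.4,"y":1.35,"z":0,"ax":0,"ay":0,"az":0,"hand":36},
    {"x":-3.2,"y":1.8,"z":0,"ax":0,"ay":0,"az":0,"hand":36},
    {"x":-4.0,"y":2.25,"z":0,"ax":0,"ay":0,"az":0,"hand":36},
    {"x":-4.8,"y":2.7,"z":0,"ax":0,"ay":0,"az":0,"hand":36},
    {"x":-5.5,"y":3.1,"z":0,"ax":0,"ay":0,"az":0,"hand":36},
    {"x":-6.0,"y":3.35,"z":0,"ax":0,"ay":0,"az":0,"hand":36},
  ],
)

```text
clock: 17.5
eef_pos: [507.5, -234.9, 84.4]
tcp_rot: [3.14, -0.0, 0.877]
contact_force: [0.3, -0.8, -1.3]
opening: 0.535
grasp_force: 25.9
```

```bash
python3 - <<'E'
from h import *
print("OP",monitor.sense()["opening"],monitor.sense()["grasp_force"])
to(489,-335,-5,.88)
E
```

```text
OP 0.5354485800886386 25.94685673713684
t 17.5 pos [ 507.5 -234.9   84.4] yaw 0.877 F [ 0.3 -0.8 -1.3] q6 0.26
 shift [-1.78  0.99  1.79] turn [ 0.01 -0.   -0.03]
```

Emit:
drive_tool(
  plan=[
    {"x":-0.6,"y":0.3,"z":0,"ax":0,"ay":0,"az":0,"hand":36},
    {"x":-1.2,"y":0.65,"z":0,"ax":0,"ay":0,"az":0,"hand":36},
    {"x":-1.6,"y":0.9,"z":0.2,"ax":0,"ay":0,"az":0,"hand":36},
    {"x":-1.75,"y":0.98,"z":0.6,"ax":0,"ay":0,"az":0,"hand":36},
    {"x":-1.75,"y":0.98,"z":1.1,"ax":0,"ay":0,"az":0,"hand":36},
    {"x":-1.75,"y":0.98,"z":1.45,"ax":0,"ay":0,"az":0,"hand":36},
    {"x":-1.75,"y":0.98,"z":1.6,"ax":0,"ay":0,"az":0,"hand":36},
    {"x":-1.75,"y":0.98,"z":1.65,"ax":0,"ay":0,"az":0,"hand":36},
  ],
)

```text
clock: 18.3
eef_pos: [489.6, -330.7, 0.8]
tcp_rot: [-3.141, 0.0, 0.879]
contact_force: [1.2, -0.3, -0.5]
opening: 0.533
grasp_force: 25.9
```

```bash
python3 - <<'E'
from h import *
to(489,-335,-6.4,.88)
E
```

```text
t 18.3 pos [ 489.6 -330.7    0.8] yaw 0.879 F [ 1.2 -0.3 -0.5] q6 0.1
 shift [-0.07  0.05  0.14] turn [-0.01  0.   -0.01]
```

Emit:
drive_tool(
  plan=[
    {"x":-0.07,"y":0.05,"z":0.06,"ax":0,"ay":0,"az":0,"hand":36},
    {"x":-0.07,"y":0.05,"z":0.1,"ax":0,"ay":0,"az":0,"hand":36},
    {"x":-0.07,"y":0.05,"z":0.12,"ax":0,"ay":0,"az":0,"hand":36},
    {"x":-0.07,"y":0.05,"z":0.13,"ax":0,"ay":0,"az":0,"hand":36},
    {"x":-0.07,"y":0.05,"z":0.13,"ax":0,"ay":0,"az":0,"hand":36},
  ],
)

```text
clock: 18.8
eef_pos: [489.6, -335.2, -5.3]
tcp_rot: [3.141, -0.0, 0.879]
contact_force: [-0.3, -0.3, -0.9]
opening: 0.533
grasp_force: 25.9
```

Release and lift.

Emit:
drive_tool(
  plan=[
    {"x":0,"y":0,"z":0.02,"ax":0,"ay":0,"az":0,"hand":36},
    {"x":0,"y":0,"z":0.02,"ax":0,"ay":0,"az":0,"hand":44},
    {"x":0,"y":0,"z":0.02,"ax":0,"ay":0,"az":0,"hand":52},
    {"x":0,"y":0,"z":0.02,"ax":0,"ay":0,"az":0,"hand":70},
    {"x":0,"y":0,"z":0.02,"ax":0,"ay":0,"az":0,"hand":75},
    {"x":0,"y":0,"z":-0.3,"ax":0,"ay":0,"az":0,"hand":80},
    {"x":0,"y":0,"z":-1.0,"ax":0,"ay":0,"az":0,"hand":80},
    {"x":0,"y":0,"z":-1.9,"ax":0,"ay":0,"az":0,"hand":80},
  ],
)

```text
clock: 19.6
eef_pos: [488.3, -334.4, 90.0]
tcp_rot: [-3.138, 0.0, 0.879]
contact_force: [1.4, -0.5, 0.9]
opening: 0.936
grasp_force: 0.0
```

```bash
python3 - <<'E'
from h import *
to(479,77,85,0)
E
```

```text
t 19.6 pos [ 488.3 -334.4   90. ] yaw 0.879 F [ 1.4 -0.5  0.9] q6 0.09
 shift [ 6.22 -5.39  0.12] turn [-0.03  0.02  8.39]
```

Emit:
drive_tool(
  plan=[
    {"x":0.7,"y":-0.6,"z":0,"ax":0,"ay":0,"az":1.2,"hand":85},
    {"x":1.4,"y":-1.2,"z":0,"ax":0,"ay":0,"az":2.4,"hand":85},
    {"x":2.1,"y":-1.8,"z":0,"ax":0,"ay":0,"az":3.6,"hand":85},
    {"x":2.8,"y":-2.4,"z":0,"ax":0,"ay":0,"az":4.8,"hand":85},
    {"x":3.5,"y":-3.0,"z":0,"ax":0,"ay":0,"az":6,"hand":85},
    {"x":4.2,"y":-3.6,"z":0,"ax":0,"ay":0,"az":7.2,"hand":85},
    {"x":4.9,"y":-4.2,"z":0,"ax":0,"ay":0,"az":8.4,"hand":85},
    {"x":5.6,"y":-4.8,"z":0,"ax":0,"ay":0,"az":8.4,"hand":85},
  ],
)

```text
clock: 20.4
eef_pos: [483.5, 35.3, 90.8]
tcp_rot: [-3.142, -0.002, -0.006]
contact_force: [0.5, 0.1, -0.1]
opening: 0.998
grasp_force: 0.0
```

```bash
python3 - <<'E'
from h import *
to(479,77,85,0)
E
```

```text
t 20.4 pos [483.5  35.3  90.8] yaw -0.006 F [ 0.5  0.1 -0.1] q6 1.65
 shift [-0.1  -0.83  0.12] turn [-0.   -0.02 -0.05]
```

Emit:
drive_tool(
  plan=[
    {"x":-0.05,"y":-0.5,"z":0.1,"ax":0,"ay":0,"az":0,"hand":85},
    {"x":-0.06,"y":-0.81,"z":0.1,"ax":0,"ay":0,"az":0,"hand":85},
    {"x":-0.06,"y":-0.81,"z":0.1,"ax":0,"ay":0,"az":0,"hand":85},
    {"x":-0.06,"y":-0.81,"z":0.1,"ax":0,"ay":0,"az":0,"hand":85},
  ],
)

```text
clock: 20.8
eef_pos: [480.8, 74.0, 85.3]
tcp_rot: [3.142, -0.001, 0.0]
contact_force: [-0.3, -0.2, 0.1]
opening: 0.993
grasp_force: 0.0
```

```bash
python3 - <<'E'
from h import *
i=look("w7.png")
im=cv2.imread("pics/w7.png");m=(im.min(2)>150).astype(np.uint8);n,l,s,c=cv2.connectedComponentsWithStats(m)
for k in range(1,n):
    if s[k,4]>500:
        u=s[k,0]+s[k,2]/2;print(s[k],c[k],px2w(i,*c[k],40).round(1))
to(480,77,-34.5,0)
E
```

```text
cam at [561.  75. 268.] axis [-0.31  0.   -0.95]
[446   0 114 101 552] [479.35144928  64.02173913] [593.7 -63.2  40. ]
[ 525    0   35   78 1819] [545.48213304  43.2946674 ] [ 606.7 -106.2   40. ]
[ 246  181   71   66 3209] [280.68463696 213.07603615] [482.5  77.6  40. ]
t 20.85 pos [480.8  73.6  85.1] yaw -0.001 F [-0.1 -1.4 -0.7] q6 1.72
 shift [-0.02 -0.07  2.39] turn [ 0.   -0.01 -0.01]
```

Emit:
drive_tool(
  plan=[
    {"x":0,"y":-0.05,"z":0.5,"ax":0,"ay":0,"az":0,"hand":85},
    {"x":0,"y":-0.07,"z":1.1,"ax":0,"ay":0,"az":0,"hand":85},
    {"x":0,"y":-0.07,"z":1.7,"ax":0,"ay":0,"az":0,"hand":85},
    {"x":0,"y":-0.07,"z":2.1,"ax":0,"ay":0,"az":0,"hand":85},
    {"x":0,"y":-0.07,"z":2.3,"ax":0,"ay":0,"az":0,"hand":85},
    {"x":0,"y":-0.07,"z":2.38,"ax":0,"ay":0,"az":0,"hand":85},
    {"x":0,"y":-0.07,"z":2.38,"ax":0,"ay":0,"az":0,"hand":75},
    {"x":0,"y":-0.07,"z":2.38,"ax":0,"ay":0,"az":0,"hand":66},
  ],
)

```text
clock: 21.65
eef_pos: [481.3, 77.4, -33.6]
tcp_rot: [-3.141, -0.001, -0.001]
contact_force: [0.8, 0.4, 1.1]
opening: 0.776
grasp_force: 0.0
```

Emit:
drive_tool(
  plan=[
    {"x":0,"y":0,"z":0,"ax":0,"ay":0,"az":0,"hand":60},
    {"x":0,"y":0,"z":0,"ax":0,"ay":0,"az":0,"hand":50},
    {"x":0,"y":0,"z":0,"ax":0,"ay":0,"az":0,"hand":50},
    {"x":0,"y":0,"z":0,"ax":0,"ay":0,"az":0,"hand":50},
  ],
  grip_force=25,
)

```text
clock: 22.05
eef_pos: [481.3, 77.5, -33.4]
tcp_rot: [-3.142, -0.002, -0.001]
contact_force: [-1.8, -2.4, 5.8]
opening: 0.698
grasp_force: 25.6
```

Emit:
drive_tool(
  plan=[
    {"x":0,"y":0,"z":-0.05,"ax":0,"ay":0,"az":0,"hand":50},
    {"x":0,"y":0,"z":-0.4,"ax":0,"ay":0,"az":0,"hand":50},
    {"x":0,"y":0,"z":-1.0,"ax":0,"ay":0,"az":0,"hand":50},
    {"x":0.1,"y":-0.2,"z":-1.6,"ax":0,"ay":0,"az":0,"hand":50},
    {"x":0.5,"y":-0.7,"z":-1.7,"ax":0,"ay":0,"az":0,"hand":50},
    {"x":1.0,"y":-1.4,"z":-1.7,"ax":0,"ay":0,"az":0,"hand":50},
    {"x":1.5,"y":-2.2,"z":-1.7,"ax":0,"ay":0,"az":0,"hand":50},
    {"x":2.0,"y":-3.0,"z":-1.7,"ax":0,"ay":0,"az":0,"hand":50},
  ],
)

```text
clock: 22.85
eef_pos: [581.6, 229.0, 51.3]
tcp_rot: [-3.141, -0.001, -0.001]
contact_force: [1.3, -0.6, -1.8]
opening: 0.691
grasp_force: 27.5
```

Emit:
drive_tool(
  plan=[
    {"x":0.3,"y":-0.5,"z":0,"ax":0,"ay":0,"az":0,"hand":50},
    {"x":0.5,"y":-0.8,"z":0,"ax":0,"ay":0,"az":0,"hand":50},
    {"x":0.55,"y":-0.87,"z":0,"ax":0,"ay":0,"az":0,"hand":50},
    {"x":0.55,"y":-0.87,"z":0.2,"ax":0,"ay":0,"az":0,"hand":50},
    {"x":0.55,"y":-0.87,"z":0.5,"ax":0,"ay":0,"az":0,"hand":50},
    {"x":0.55,"y":-0.87,"z":0.5,"ax":0,"ay":0,"az":0,"hand":50},
  ],
)

```text
clock: 23.45
eef_pos: [605.6, 268.9, 22.5]
tcp_rot: [3.139, 0.005, -0.002]
contact_force: [-0.5, -0.3, -0.6]
opening: 0.694
grasp_force: 27.5
```

```bash
python3 - <<'E'
from h import *
print(monitor.sense()["opening"]);to(608,270,-7.4,0); look("w8.png")
im=cv2.imread("pics/w8.png");
cv2.imwrite("pics/w8c.png",im)
E
```

```text
0.6935453632106502
t 23.45 pos [605.6 268.9  22.5] yaw -0.002 F [-0.5 -0.3 -0.6] q6 1.99
 shift [ 0.05 -0.02  0.6 ] turn [ 0.02  0.04 -0.02]
cam at [687. 270. 204.] axis [-0.32 -0.   -0.95]
```

View pics/w8.png

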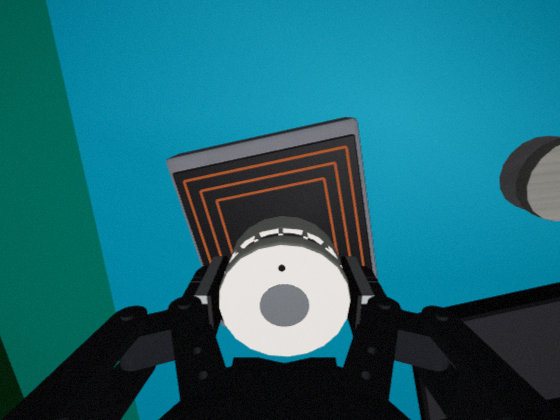

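The alarm is held upright at (285,300) over the pad. The top plate's far corners are near (174,172) and (356,137).

```bash
python3 - <<'E'
from h import *
w=info("w8.png")
a,b=px2w(w,174,172,30),px2w(w,356,137,30)
d=(b-a);L=np.linalg.norm(d);d/=L;n=np.array([d[1],-d[0],0]); n=n if n[0]<0 else -n
print(L,"centre",((a+b)/2+56*n).round(1))
for p,q in [((184,183),(348,148)),((200,192),(336,163)),((217,201),(325,179))]:
    a,b=px2w(w,*p,30),px2w(w,*q,30);L=np.linalg.norm(b-a);print(L.round(1),((a+b)/2+L/2*n).round(1))
E
```

```text
110.47119105721458 centre [607.2 271.5  30. ]
101.2 [606. 272.  30.]
85.1 [606.6 272.2  30. ]
68.3 [607.  271.7  30. ]
```

Emit:
drive_tool(
  plan=[
    {"x":0.01,"y":-0.05,"z":0.2,"ax":0,"ay":0,"az":0,"hand":50},
    {"x":0.01,"y":-0.05,"z":0.38,"ax":0,"ay":0,"az":0,"hand":50},
    {"x":0.01,"y":-0.05,"z":0.48,"ax":0,"ay":0,"az":0,"hand":50},
    {"x":0.01,"y":-0.05,"z":0.53,"ax":0,"ay":0,"az":0,"hand":50},
    {"x":0.01,"y":-0.05,"z":0.56,"ax":0,"ay":0,"az":0,"hand":50},
    {"x":0.01,"y":-0.05,"z":0.57,"ax":0,"ay":0,"az":0,"hand":50},
    {"x":0.01,"y":-0.05,"z":0.57,"ax":0,"ay":0,"az":0,"hand":50},
  ],
)

```text
clock: 24.2
eef_pos: [608.9, 273.4, -2.8]
tcp_rot: [-3.141, -0.0, -0.001]
contact_force: [-0.5, -0.2, -1.0]
opening: 0.692
grasp_force: 27.5
```

Emit:
drive_tool(
  plan=[
    {"x":-0.04,"y":0.02,"z":0.04,"ax":0,"ay":0,"az":0,"hand":50},
    {"x":-0.05,"y":0.03,"z":0.06,"ax":0,"ay":0,"az":0,"hand":50},
    {"x":-0.05,"y":0.03,"z":0.075,"ax":0,"ay":0,"az":0,"hand":50},
    {"x":-0.05,"y":0.03,"z":0.085,"ax":0,"ay":0,"az":0,"hand":50},
    {"x":-0.05,"y":0.03,"z":0.085,"ax":0,"ay":0,"az":0,"hand":50},
  ],
)

```text
clock: 24.7
eef_pos: [606.2, 271.9, -7.2]
tcp_rot: [3.142, 0.0, -0.001]
contact_force: [-0.3, -0.2, -0.8]
opening: 0.696
grasp_force: 27.5
```

Emit:
drive_tool(
  plan=[
    {"x":0,"y":0,"z":0.01,"ax":0,"ay":0,"az":0,"hand":50},
    {"x":0,"y":0,"z":0.01,"ax":0,"ay":0,"az":0,"hand":58},
    {"x":0,"y":0,"z":0.01,"ax":0,"ay":0,"az":0,"hand":66},
    {"x":0,"y":0,"z":0.01,"ax":0,"ay":0,"az":0,"hand":78},
    {"x":0,"y":0,"z":0.01,"ax":0,"ay":0,"az":0,"hand":84},
    {"x":0,"y":0,"z":-0.3,"ax":0,"ay":0,"az":0,"hand":85},
    {"x":0,"y":0,"z":-1.0,"ax":0,"ay":0,"az":0,"hand":85},
    {"x":0,"y":0,"z":-1.9,"ax":0,"ay":0,"az":0,"hand":85},
  ],
)

```text
clock: 25.5
eef_pos: [604.9, 271.3, 87.9]
tcp_rot: [3.14, 0.003, -0.001]
contact_force: [0.6, 0.4, -0.3]
opening: 0.995
grasp_force: 0.0
```

Emit:
drive_tool(
  plan=[
    {"x":-0.8,"y":0.1,"z":-0.5,"ax":0,"ay":0,"az":0,"hand":85},
    {"x":-1.7,"y":0.3,"z":-1,"ax":0,"ay":0,"az":0,"hand":85},
    {"x":-2.5,"y":0.5,"z":-1.2,"ax":0,"ay":0,"az":0,"hand":85},
    {"x":-3.2,"y":0.7,"z":-1.4,"ax":0,"ay":0,"az":0,"hand":85},
    {"x":-4,"y":0.9,"z":-1.5,"ax":0,"ay":0,"az":0,"hand":85},
    {"x":-4.2,"y":1,"z":-1.5,"ax":0,"ay":0,"az":0,"hand":85},
    {"x":-4.2,"y":1,"z":-1.5,"ax":0,"ay":0,"az":0,"hand":85},
  ],
)

```text
clock: 26.2
eef_pos: [395.5, 221.8, 163.8]
tcp_rot: [-3.141, -0.001, -0.0]
contact_force: [0.7, -0.5, 0.0]
opening: 0.996
grasp_force: 0.0
```

```bash
python3 - <<'E'
from h import *
f=imaging.grab_frame("top");cv2.imwrite("pics/top2.png",cv2.resize(f[65:265,90:490],None,fx=2,fy=2,interpolation=cv2.INTER_CUBIC)[...,::-1])
to(400,200,200)
E
```

```text
t 26.25 pos [396.9 222.5 163.8] yaw -0.001 F [ 0.1  0.2 -0.2] q6 2.08
 shift [ 0.06  0.45 -0.73] turn [-0.01 -0.02  0.  ]
```

View pics/top2.png

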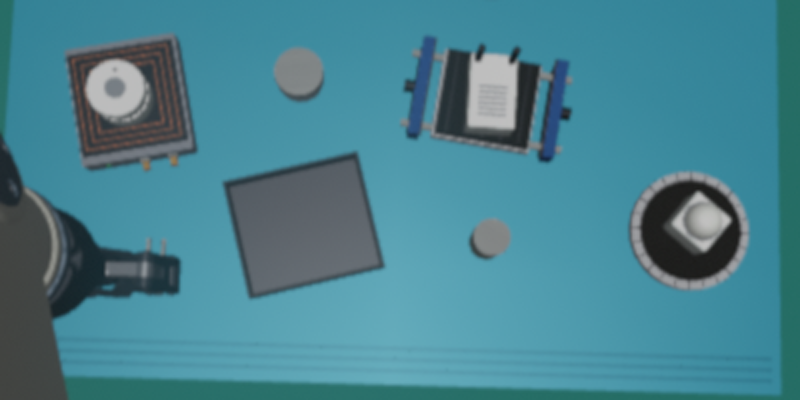

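Top view: alarm (115,88) on the pad, gateway (493,91) in the holder, sensor (698,223) on the turntable. The jar, tin and adapter haven't moved. A numeric check against the station centres seen by the same camera:

```bash
python3 - <<'E'
from h import *
i=imaging.camera_info("top"); f=lambda u,v,z: px2w(i,90+u/2,65+v/2,z)[:2]
for n,a,b in [("alarm-pad",(115,88,66),(130,97.5,30)),("gateway-holder",(493,91,48),(487.5,100.75,20)),("sensor-tt",(698,223,62),(689,230,34))]:
    print(n,(f(*a)-f(*b)).round(1))
E
```

```text
alarm-pad [-2.3  4.2]
gateway-holder [ 1.3 -1.4]
sensor-tt [2.8 2.4]
```

All three are within about 5 mm of their station centres, so I hand in.

```bash
python3 -c "
from rig import r
print(r.sign_off())"
```

```text
the job is handed in; nothing more can be done
None
```

I handed the job in at about 26 s. The alarm is on the test pad, the sensor on the turntable and the gateway in the holder, each about 5 mm or less off centre in the last top view. The alarm was parked in the tray on the way, and the jar, tin and adapter were not moved.

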